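Slide the tall club home into its stall

TASK

The tall wooden exercise club stands loose on the wooden board. Push it gently, low on its body, so that it slides upright along the board into the low three-sided wooden stall until it rests against the stall's back wall, without lifting or tipping it. Leave the switch toggle and the other things on the board as they are, and finish with the hand clear.

Things in the scene. Friction and masses are not known exactly. Their poses are not given: they have to be found in the camera images.
- club: tall turned wooden exercise club standing on its foot on the board, loose, 0.24 to 0.39 kg. Foot: straight round, 54 mm in diameter up to 58 mm high, then it tapers to a slim dark handle, 25 mm thick at most, from 102 to 205 mm, with a 36 mm knob on top; 240 mm tall. Origin: centre of its underside; z up. Pushed above about 35 mm it may tip. Keep the gripper's body off the slim handle
- stall: low three-sided dark wooden stall fixed on the board, at its left or right, open towards its own -x (within 0.25 rad of facing the robot). Walls 12 mm thick, 34 mm high; inside 80 mm wide (y); side walls from x = -20 to +27 mm, back wall's inner face at x = +27 mm. Origin: on the board's top, where the club's axis stands when it touches the back wall midway; x points into the stall
- board: hardwood board 330 x 740 x 25 mm (x, y, z) on two bricks, fixed; its top is level, 90 mm above the table. Origin: under its centre, on the table
- switchbox: white plastic wall-switch box, 86 x 86 x 43 mm, fixed on the board beside the stall, its toggle on top. Origin: centre of its underside
- toggle_tip (a point): tip of the white toggle, which stands 21 mm out of the top of the switch box and tips along the box's x
- cup: blue acrylic cup, 72 mm across, 95 mm tall, loose, stands on the board in front of the switch box. Origin: centre of its underside
- grip_trainer: chrome hand-grip trainer lying flat, two thick handles joined by a coil, about 125 x 75 x 22 mm, loose. Origin: middle of its underside; handles point along its -x
- clip: black bar-collar clip, an open ring 60 mm across with two short tabs along its +x, 22 mm high, loose, lies beside the stall. Origin: centre of the ring, underside
- carabiner: oval steel carabiner lying flat, about 90 x 50 x 10 mm, long along its x, loose, lies beside the club's way. Origin: middle of its underside
- ball_center (a point): centre of the dark rubber massage ball, 62 mm in diameter, loose, beside the switch box

How it is judged (in metres and radians):
At the end, for the whole second after the job is handed in: The club stands upright (within 0.05 rad) on the board inside the stall, its wall within 6 mm of the stall's back wall and between the side walls, at rest and let go (x of club in the frame of stall above -0.006 m and y of club in the frame of stall between -0.016 and 0.016 m and height (world z) of club between 0.086 and 0.094 m and angle between club's own z axis and vertical below 0.05 rad and linear speed of club below 0.02 m/s); the robot touches nothing.
It fails at once if the club is tipped by more than 0.2 rad (angle between club's own z axis and vertical above 0.2 rad).
It fails at once if the club is lifted off the board (more than 10 mm) or falls off it (height (world z) of club above 0.1 m or height (world z) of club below 0.08 m).
It fails at once if the club is knocked along, faster than 0.4 m/s (linear speed of club above 0.4 m/s).
It fails at once if the switch toggle is moved (distance of toggle_tip from where it was at the start of the episode above 0.006 m).
It fails at once if another thing on the board is shifted by more than 20 mm (distance of any of cup, grip_trainer, clip, carabiner, ball_center from where it was at the start of the episode above 0.02 m).
It also fails if it takes over 32 s, if anything falls off the work surface, if the arm or the gripper's body presses on something with over 40 N, if the wrist force passes 120 N, or if a joint passes its speed limit or range.

ROBOT

A 6-joint arm with a two-finger parallel gripper is mounted at the origin on the work surface. World frame = base frame: x ahead of the robot, y to its left, z up, the work surface at z = 0. Lengths are in m, angles in degrees, forces in N, time in s.
With the tool pointing down it reaches from about 0.4 to 0.825 m from the base axis. Payload 7 kg.
Tool frame: the origin (TCP) lies midway between the tips of the shut fingers; the grasp point (between the pads) lies r.grip_depth behind it (r.grip_depth is the distance from the TCP to the grasp point, in m); z points along the fingers, y is the direction in which the jaws open and shut (so a half turn about z gives the same grasp; the last joint's range is limited). The gripper opens to 88 mm and grips with 3 to 60 N. Pads are 19 mm wide; open, the fingers measure 130 mm over their backs; the gripper's body (78 mm by 193 mm) begins 47 mm behind the grasp point.
Start: joints at [90.648, 20.546, 0.682, 0, -70.136, -16.507], TCP at [0.184, 0.649, 0.227] pointing down, gripper open.
Joint ranges: [-176.03, 176.03], [-82.01, 121.73], [-58.28, 71.71], [-173.87, 95.51], [-174.79, -0.11], [-173.66, 173.66]. Speed limits (degrees/s): [136.94, 136.94, 172.46, 180, 180, 180].

INTERFACE

Orientations are given as [roll, pitch, yaw] about the fixed x, y, z axes, in that order (R = Rz(yaw) Ry(pitch) Rx(roll)).
In Python, from plant import r, imaging, close_job gives the robot as it stands.
- The arm moves only by the tool step_arm, never from a script. Its argument "commands" is a list of rows, each a list of 2 entries, a list of its own where there are three numbers: the shift along the tool's x, y, z in mm, then the turn about the tool's z in degrees. In form: [[[x, y, z], twist], ...]. A call has 1 to 20 rows; each row shifts and turns the commanded pose from where the row before left it, along the tool's axes as they then stand; what a row does not reach is not made up. A row lasts 1/8 s, in which the tool goes at most 62.5 mm and 10.7 degrees, less where a joint would pass 70% of its speed; a pose out of reach is approached as far as the arm can. A call with a gripper value outside its range is refused whole. "gripper" is the closure, from 0 (fully open) to 1 (shut), set as the call begins (left out, the last holds). The fingers move at their own pace and stop on an object; "grip_force" is the grip in N (left out, the last holds). Time passes only in rows, so rows that do not move let the fingers close. It gives the time, the measured TCP pose, the force and the opening at its end, in the units of the state.
- r.get_state(): the state, without advancing time (a new reading comes with each control period).
- imaging.capture(name): name is "scene" or "top" or "wrist"; returns a dict with "img" (420x560x3 uint8, red, green, blue), "z_map" (420x560 float32, m along the optical axis (not along the pixel's ray), 0 where there is no reading), "vfov" (degrees; the focal length in pixels is half the picture's height over the tangent of half this angle, whatever the lens; pixels are square), "cx", "cy" (the principal point, pixels), "extrinsics" (4x4, takes a point from camera to world coordinates); the wrist camera has in their place "T_tool_cam" (4x4, takes a point from camera to tool coordinates, whose origin is the TCP and whose axes are the flange's). Camera axes: x right, y down, z forward; pixel columns grow to the right and rows downward; lengths in m; the calibration is good to about 2 mm. The wrist camera is an equidistant fisheye: a pixel r from the principal point sees the ray r / f radians off the axis. A picture is of the moment at which its call begins: read the wrist's pose just before it.
- close_job(): hands the job in, once; it reports no verdict.
The state is a dict: "time_s": time; "joints": joint angles; "qd": joint speeds; "joint_torque": joint torques, N m; "tcp_pos": TCP position; "eef_rot": TCP orientation; "contact_force": force on the tool from outside, world axes, zero at the start; "moment": the same for the moment, N m; "gripper_width": finger opening in m.
Only numpy, scipy, OpenCV 4.12 (cv2) and the standard library are available. Lean on these libraries where they do the work, as an engineer would, in place of code of your own. Each camera call takes 0.05 s, during which the arm holds its last target.

## Working session

There is one attempt and no reset: what is moved stays moved. The work goes in short steps, Python scripts to look and compute and a tool call to move; the robot and the scene stay as the last step left them, time stands still between calls to the robot, and variables do not carry over. Pictures are saved under pics/ and viewed, and the job is handed in when it is done.

Besides the shell and the picture viewer there is one more tool, called after ">>>" in YAML: its name, and indented under it one key for each argument. step_arm: Moves the arm, as the interface text tells. Its arguments: {"type":"object","properties":{"commands":{"type":"array","items":{"type":"array"}},"gripper":{"type":"number"},"grip_force":{"type":"number"}},"required":["commands"]}

```bash
mkdir -p pics; ls
python3 - <<'E'
from plant import r, imaging
import cv2,numpy as np
s=r.get_state();print(s['time_s'],s['tcp_pos'],s['eef_rot'],s['gripper_width'],r.grip_depth)
for n in ['scene','top']:
    c=imaging.capture(n);cv2.imwrite(f'pics/{n}0.png',c['img'][:,:,::-1]);np.savez(f'{n}0.npz',**c)
    print(n,c['vfov'],c['cx'],c['cy'],np.round(c['extrinsics'],3).tolist())
E
```

```text
pics
0.0 [0.18435924 0.64883476 0.22563056] [ 1.79906687e+02 -7.03979789e-03 -1.58662420e+01] 0.08837067976081935 0.0188
scene 45.022296765644825 284.11794019459717 206.76782664018765 [[0.509, 0.59, -0.626, 1.115], [0.861, -0.343, 0.376, -0.312], [0.007, -0.731, -0.683, 0.652], [0.0, 0.0, 0.0, 1.0]]
top 43.127845599461594 276.3815152459765 218.48122915743994 [[0.004, -0.992, 0.125, 0.461], [-1.0, -0.003, 0.012, -0.003], [-0.011, -0.125, -0.992, 1.113], [0.0, 0.0, 0.0, 1.0]]
```

View pics/scene0.png

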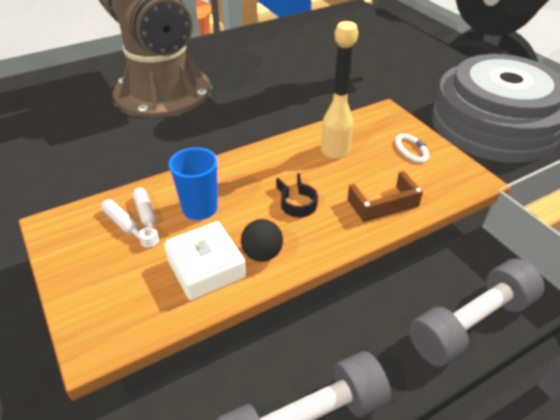

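View pics/top0.png

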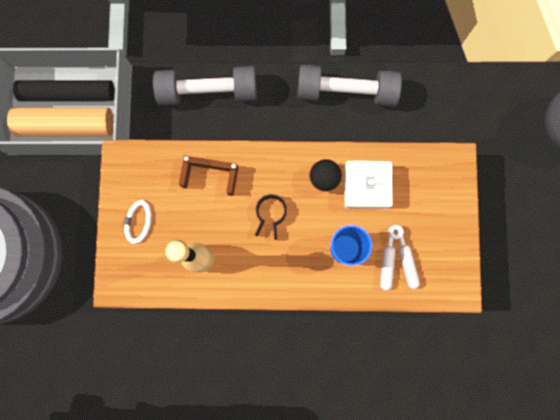

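The top view shows the stall at about (209,175), opening downward (towards the robot), with the club's base near (200,260). The carabiner is at (138,222) and the clip at (271,212), one on each side. Next I'll measure these from depth.

```bash
cat > h.py <<'E'
import numpy as np,cv2
def cloud(c):
    h,w=c['z_map'].shape;f=h/2/np.tan(np.radians(c['vfov'])/2)
    u,v=np.meshgrid(np.arange(w),np.arange(h));z=c['z_map'].astype(float)
    P=np.stack([(u-c['cx'])/f*z,(v-c['cy'])/f*z,z],-1)
    E=np.array(c['extrinsics']);P=P@E[:3,:3].T+E[:3,3];P[z==0]=np.nan;return P
def fitcircle(xy,r):
    from scipy.optimize import least_squares
    return least_squares(lambda p:np.hypot(*(xy-p).T)-r,xy.mean(0)+[-0.0,0],loss='soft_l1',f_scale=.002)
E
python3 - <<'E'
from h import *
for n in ['top','scene']:
    c=np.load(n+'0.npz');P=cloud(c);np.save(n+'P.npy',P)
    X=P.reshape(-1,3);X=X[~np.isnan(X[:,0])]
    b=X[(abs(X[:,0]-.5)<.25)&(abs(X[:,1])<.4)]
    m=abs(b[:,2]-.09)<.006;print(n,'board z',np.median(b[m,2]),b[m].min(0),b[m].max(0))
    # club
    def sel(lo,hi,x0,x1,y0,y1):
        return X[(X[:,2]>lo)&(X[:,2]<hi)&(X[:,0]>x0)&(X[:,0]<x1)&(X[:,1]>y0)&(X[:,1]<y1)]
    for lo,hi in [(.098,.12),(.12,.148),(.2,.29),(.3,.335)]:
        k=sel(lo,hi,.3,.48,.1,.28);print('club',lo,len(k),k.mean(0) if len(k) else '',k.min(0) if len(k) else'',k.max(0) if len(k) else '')
    k=sel(.1,.148,.3,.48,.1,.28)
    f=fitcircle(k[:,:2]+[.0,0],.027);print('base fit',f.x,f.cost)
    k=sel(.118,.13,.48,.66,.08,.28);print('stall',len(k),k.min(0),k.max(0))
E
```

```text
top board z 0.08978962303932381 [ 0.41155814 -0.38310038  0.08400193] [0.74931783 0.3996553  0.09598589]
club 0.098 0   
club 0.12 0   
club 0.2 0   
club 0.3 0   h.py:9: RuntimeWarning: Mean of empty slice.
  return least_squares(lambda p:np.hypot(*(xy-p).T)-r,xy.mean(0)+[-0.0,0],loss='soft_l1',f_scale=.002)
  ret = um.true_divide(
Traceback (most recent call last):
  File "h.py", line 9, in fitcircle
    return least_squares(lambda p:np.hypot(*(xy-p).T)-r,xy.mean(0)+[-0.0,0],loss='soft_l1',f_scale=.002)
ValueError: Initial guess is outside of provided bounds
```

Run:
```python
import cv2
a=cv2.imread('pics/top0.png')[130:310,90:310];cv2.imwrite('pics/top0z.png',cv2.resize(a,None,fx=3.3,fy=3.3,interpolation=cv2.INTER_CUBIC))
```

```text
(no output)
```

View pics/top0z.png

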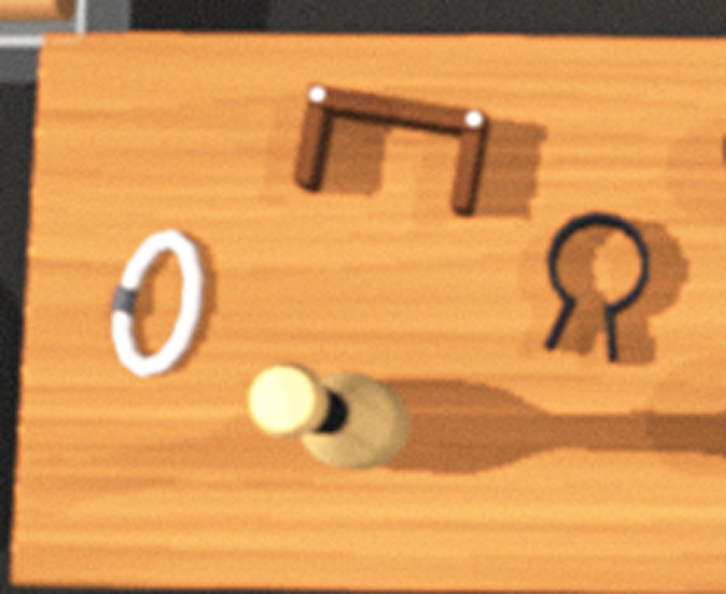

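Run:
```python
from h import *
np.set_printoptions(precision=4,suppress=True)
for n in ['top','scene']:
    c=np.load(n+'0.npz');P=cloud(c)
    X=P.reshape(-1,3);X=X[~np.isnan(X[:,0])]
    b=X[(abs(X[:,0]-.58)<.2)&(abs(X[:,1])<.4)]
    m=abs(b[:,2]-.09)<.006;print(n,'board z',np.median(b[m,2]))
    def sel(lo,hi,x0,x1,y0,y1):
        return X[(X[:,2]>lo)&(X[:,2]<hi)&(X[:,0]>x0)&(X[:,0]<x1)&(X[:,1]>y0)&(X[:,1]<y1)]
    for lo,hi in [(.1,.125),(.125,.148),(.148,.19),(.2,.29),(.3,.335)]:
        k=sel(lo,hi,.44,.6,.1,.3)
        if len(k):print('club',lo,len(k),k.mean(0),k.min(0),k.max(0))
    k=sel(.1,.148,.44,.6,.1,.3)
    if len(k)>5:
        f=fitcircle(k[:,:2],.027);print('base fit',f.x,f.cost,np.abs(f.fun).mean())
    for lo,hi in [(.118,.132),(.1,.118)]:
        k=sel(lo,hi,.62,.76,.08,.28);print('stall',len(k),k.min(0),k.max(0))
        if len(k)>10: print(cv2.minAreaRect(k[:,:2].astype(np.float32)*1000))
    for nm,bx in dict(carab=(.52,.62,.25,.36),clip=(.53,.64,.02,.12)).items():
        k=sel(.095,.125,*bx);print(nm,len(k),k.min(0),k.max(0))
```

```text
top board z 0.08978871046242487
club 0.1 155 [0.5528 0.2396 0.1051] [0.4846 0.1293 0.1   ] [0.5999 0.2998 0.1247]
club 0.125 55 [0.5058 0.1367 0.1385] [0.4857 0.1292 0.1252] [0.5384 0.1695 0.1479]
club 0.148 443 [0.5086 0.1474 0.169 ] [0.4856 0.1298 0.1483] [0.5364 0.1769 0.19  ]
club 0.2 103 [0.5086 0.147  0.24  ] [0.4995 0.1439 0.201 ] [0.5204 0.1551 0.2788]
club 0.3 434 [0.5108 0.1542 0.324 ] [0.4947 0.1391 0.3079] [0.5281 0.1728 0.3317]
base fit [0.5504 0.2336] 0.02260723965630517 0.055757203915436905
stall 657 [0.6337 0.0858 0.118 ] [0.7054 0.1943 0.1293]
((670.4234008789062, 140.14878845214844), (104.47661590576172, 59.17239761352539), 80.69974517822266)
stall 169 [0.6212 0.0847 0.1   ] [0.6941 0.2708 0.118 ]
((660.7166748046875, 178.14967346191406), (66.24629974365234, 190.31842041015625), 3.9310262203216553)
carab 483 [0.5268 0.2508 0.095 ] [0.6199 0.3371 0.1063]
clip 230 [0.5314 0.0212 0.095 ] [0.6396 0.1046 0.1247]
scene board z 0.09115452339798624
club 0.1 456 [0.543  0.1818 0.1096] [0.5016 0.1293 0.1   ] [0.5998 0.3    0.1249]
club 0.125 329 [0.5312 0.1445 0.1367] [0.5025 0.1285 0.125 ] [0.5428 0.1755 0.148 ]
club 0.148 654 [0.5269 0.1478 0.1676] [0.4961 0.1299 0.148 ] [0.542  0.1784 0.19  ]
club 0.2 731 [0.5216 0.152  0.247 ] [0.5057 0.1439 0.2001] [0.5292 0.1672 0.29  ]
club 0.3 467 [0.5227 0.1509 0.3182] [0.5003 0.1393 0.3002] [0.5335 0.1722 0.3316]
base fit [0.5151 0.1591] 0.027133771793664246 0.018223455839985345
stall 866 [0.637  0.0847 0.118 ] [0.7113 0.1984 0.1277]
((674.663330078125, 140.96005249023438), (105.9803466796875, 61.21515655517578), 79.91704559326172)
stall 719 [0.6207 0.0843 0.1   ] [0.712  0.2776 0.118 ]
((670.5803833007812, 182.35076904296875), (82.7721939086914, 199.0022430419922), 5.816256523132324)
carab 372 [0.5444 0.2515 0.095 ] [0.6196 0.3044 0.1063]
clip 367 [0.5556 0.0201 0.0951] [0.6399 0.1048 0.125 ]
```

Run:
```python
from h import *
from plant import r,imaging
np.set_printoptions(precision=4,suppress=True)
Xs=[]
for n in ['top','scene']:
    X=cloud(np.load(n+'0.npz')).reshape(-1,3);X=X[~np.isnan(X[:,0])];Xs.append(X)
X=np.vstack(Xs)
k=X[(X[:,2]>.103)&(X[:,2]<.148)&(X[:,0]>.45)&(X[:,0]<.56)&(X[:,1]>.115)&(X[:,1]<.195)]
f=fitcircle(k[:,:2],.027);print('club foot',len(k),f.x,np.abs(f.fun).mean())
k=X[(X[:,2]>.215)&(X[:,2]<.285)&(X[:,0]>.45)&(X[:,0]<.56)&(X[:,1]>.115)&(X[:,1]<.195)]
f=fitcircle(k[:,:2],.012);print('handle',len(k),f.x,np.abs(f.fun).mean())
k=X[(X[:,2]>.31)&(X[:,0]>.45)&(X[:,0]<.56)&(X[:,1]>.115)&(X[:,1]<.195)]
print('knob',(k.min(0)+k.max(0))/2,k.max(0)-k.min(0))
for Xi in Xs:
  k=Xi[(Xi[:,2]>.119)&(Xi[:,2]<.132)&(Xi[:,0]>.62)&(Xi[:,0]<.73)&(Xi[:,1]>.07)&(Xi[:,1]<.22)]
  R=cv2.minAreaRect((k[:,:2]*1000).astype(np.float32));print(R)
c=imaging.capture('wrist');np.savez('w0.npz',**c);print(c['T_tool_cam'],c['vfov'],c['cx'],c['cy'])
cv2.imwrite('pics/w0.png',c['img'][:,:,::-1])
```

```text
club foot 718 [0.5139 0.1574] 0.0009508887061953704
handle 664 [0.5139 0.1572] 0.0009731289306541712
knob [0.5141 0.156  0.3209] [0.0388 0.0335 0.0216]
((670.4151611328125, 140.15013122558594), (104.47662353515625, 59.15578842163086), 80.69974517822266)
((674.8531494140625, 140.79815673828125), (105.93567657470703, 61.228694915771484), 79.63795471191406)
[[ 0.0005 -0.9668 -0.2555  0.0684]
 [ 1.      0.0003  0.0006 -0.0013]
 [-0.0005 -0.2555  0.9668 -0.158 ]
 [ 0.      0.      0.      1.    ]] 65.70646984690485 277.95818085661864 208.54246454222397
```

View pics/w0.png

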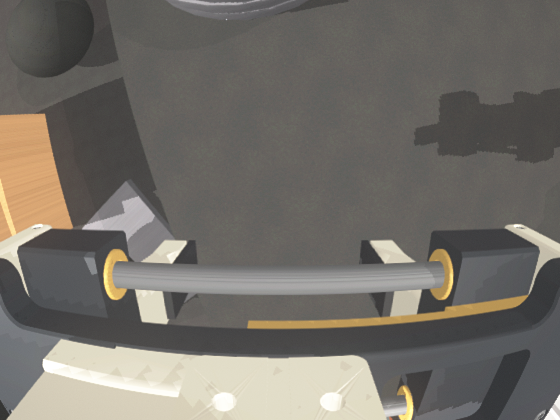

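```bash
cat >> h.py <<'E'
def wcloud(c):
    h,w=c['z_map'].shape;f=h/2/np.tan(np.radians(c['vfov'])/2)
    u,v=np.meshgrid(np.arange(w)-c['cx'],np.arange(h)-c['cy']);rr=np.hypot(u,v)+1e-9;th=rr/f
    z=c['z_map'].astype(float);t=np.tan(th)
    P=np.stack([u/rr*t*z,v/rr*t*z,z],-1);P[(z==0)]=np.nan
    T=np.array(c['T_tool_cam']);return P@T[:3,:3].T+T[:3,3]
E
python3 - <<'E'
from h import *
np.set_printoptions(precision=4,suppress=True)
P=wcloud(np.load('w0.npz'))
print(np.load('w0.npz')['z_map'].max())
for v in (235,255,278,300,320,340,360,400):
  print(v,[ (u,*np.round(P[v,u]*1000).astype(float)) for u in (20,70,150,165,280,390,405,480,540)])
X=P.reshape(-1,3);X=X[~np.isnan(X[:,0])]
for a in np.arange(-.15,.03,.01):
  k=X[(X[:,2]>a)&(X[:,2]<=a+.01)]
  if len(k):print(round(a,3),len(k),k.min(0),k.max(0))
E
```

```text
1.4941379
235 [(20, np.float64(39.0), np.float64(-84.0), np.float64(-81.0)), (70, np.float64(38.0), np.float64(-65.0), np.float64(-77.0)), (150, np.float64(-322.0), np.float64(-480.0), np.float64(932.0)), (165, np.float64(-321.0), np.float64(-419.0), np.float64(932.0)), (280, np.float64(-68.0), np.float64(2.0), np.float64(227.0)), (390, np.float64(-68.0), np.float64(144.0), np.float64(224.0)), (405, np.float64(-69.0), np.float64(166.0), np.float64(224.0)), (480, np.float64(38.0), np.float64(61.0), np.float64(-76.0)), (540, np.float64(39.0), np.float64(85.0), np.float64(-80.0))]
255 [(20, np.float64(36.0), np.float64(-77.0), np.float64(-90.0)), (70, np.float64(37.0), np.float64(-57.0), np.float64(-89.0)), (150, np.float64(11.0), np.float64(-60.0), np.float64(-26.0)), (165, np.float64(10.0), np.float64(-54.0), np.float64(-24.0)), (280, np.float64(-94.0), np.float64(2.0), np.float64(226.0)), (390, np.float64(10.0), np.float64(51.0), np.float64(-23.0)), (405, np.float64(11.0), np.float64(58.0), np.float64(-25.0)), (480, np.float64(37.0), np.float64(53.0), np.float64(-89.0)), (540, np.flo
[... 3558 characters left out ...]
0393  0.096  -0.1   ]
-0.1 6840 [-0.0304 -0.0854 -0.1   ] [ 0.0398  0.0845 -0.09  ]
-0.09 24842 [-0.0369 -0.09   -0.09  ] [ 0.0396  0.0886 -0.08  ]
-0.08 4873 [-0.039  -0.0892 -0.08  ] [ 0.0395  0.0869 -0.07  ]
-0.07 887 [-0.032  -0.0893 -0.07  ] [ 0.0392  0.0869 -0.06  ]
-0.06 606 [-0.0094 -0.0496 -0.06  ] [ 0.0113  0.0476 -0.05  ]
-0.05 905 [-0.0115 -0.0494 -0.05  ] [ 0.0059  0.047  -0.04  ]
-0.04 382 [-0.0104 -0.0629 -0.04  ] [ 0.0117  0.0603 -0.0301]
-0.03 669 [-0.01   -0.0619 -0.03  ] [ 0.0117  0.0598 -0.02  ]
-0.02 669 [ 0.0005 -0.0611 -0.02  ] [ 0.0118  0.0588 -0.01  ]
-0.01 515 [-0.0037 -0.0607 -0.01  ] [ 0.0114  0.0584 -0.    ]
0.0 15 [-0.0041 -0.0462  0.    ] [0.0094 0.0445 0.0011]
```

The tool points straight down and the gripper body overhangs the fingers by about 30 mm on every side. A vertical tool would therefore meet the slim handle before the fingers reached the foot. I'll check the arm's behaviour at the edge of its reach, well above everything, to see if the tool can lean.

>>> step_arm:
  commands:
    - [[0,0,-50],0]
    - [[0,0,-55],0]
    - [[0,0,-55],0]
    - [[0,0,-40],0]
    - [[48,31,0],-3]
    - [[48,31,0],-3]
    - [[48,31,0],-3]
    - [[48,31,0],-2]
    - [[48,31,0],0]
    - [[48,31,0],0]
    - [[48,31,0],0]
    - [[48,31,0],0]
    - [[48,31,0],0]
    - [[48,31,0],0]
    - [[48,31,0],0]
    - [[48,31,0],0]
  gripper: 0.73

```text
time_s: 2.15
tcp_pos: [0.7109, 0.2093, 0.4262]
eef_rot: [180.0, 0.0, -4.9]
contact_force: [0.6, 1.4, 0.1]
gripper_width: 0.0236
```

>>> step_arm:
  commands:
    - [[50,20,0],0]
    - [[50,20,0],0]
    - [[50,0,0],0]
    - [[50,0,0],0]
    - [[50,0,0],0]
    - [[50,0,0],0]

```text
time_s: 2.9
tcp_pos: [0.932, 0.134, 0.3797]
eef_rot: [-179.5, -4.3, -4.9]
contact_force: [-0.3, 0.2, 0.8]
gripper_width: 0.0236
```

Run:
```python
from plant import r
s=r.get_state()
for k in ['time_s','joints','tcp_pos','eef_rot']:print(k,s[k])
```

```text
time_s 2.9
joints [  20.51060611   50.26825919   71.60729018    1.48096178 -107.20190049
   65.11128867]
tcp_pos [0.93203654 0.13399254 0.37971019]
eef_rot [-179.50791756   -4.33905024   -4.88584872]
```

The tool leans outward at the reach limit (pitch −4.3°), which is the direction I want. I'll push further and check whether the lean stays when I come back.

>>> step_arm:
  commands:
    - [[50,0,0],0]
    - [[50,0,0],0]
    - [[50,0,-10],0]
    - [[50,0,-10],0]

```text
time_s: 3.4
tcp_pos: [1.007, 0.103, 0.356]
eef_rot: [-178.7, -12.1, -5.0]
contact_force: [-0.8, 0.5, 1.1]
gripper_width: 0.0236
```

>>> step_arm:
  commands:
    - [[-40,0,0],0]
    - [[-40,0,0],0]

```text
time_s: 3.65
tcp_pos: [0.9371, 0.1097, 0.3391]
eef_rot: [-178.8, -12.0, -5.0]
contact_force: [1.0, 1.5, 1.5]
gripper_width: 0.0235
```

The lean persists after retreating. I'll build it up to about 30°.

>>> step_arm:
  commands:
    - [[55,0,0],0]
    - [[55,0,0],0]
    - [[55,0,0],0]
    - [[55,0,0],0]
    - [[55,0,0],0]
    - [[55,0,0],0]
    - [[55,0,0],0]
    - [[55,0,0],0]

```text
time_s: 4.65
tcp_pos: [1.1245, 0.0584, 0.3526]
eef_rot: [-177.7, -26.9, -5.5]
contact_force: [0.2, -1.0, -0.5]
gripper_width: 0.0237
```

Run:
```python
from plant import r
s=r.get_state()
for k in ['time_s','joints','tcp_pos','eef_rot']:print(k,s[k])
```

```text
time_s 4.65
joints [ 15.08830221  55.60044266  71.61933255   7.0983932  -79.92233019
  70.31122852]
tcp_pos [1.12451914 0.05840917 0.35263465]
eef_rot [-177.68984486  -26.93446217   -5.53185924]
```

>>> step_arm:
  commands:
    - [[55,0,0],0]
    - [[55,0,0],0]

```text
time_s: 4.9
tcp_pos: [1.1518, 0.0464, 0.3689]
eef_rot: [-177.5, -31.6, -5.8]
contact_force: [0.7, -0.4, -0.4]
gripper_width: 0.0234
```

```bash
cat > tgt.py <<'E'
import sys,numpy as np
from scipy.spatial.transform import Rotation as R
from plant import r
s=r.get_state();p=np.array(s['tcp_pos']);M=R.from_euler('xyz',s['eef_rot'],degrees=True).as_matrix()
np.set_printoptions(precision=2,suppress=True)
print(s['time_s'],p,s['eef_rot'],'J',np.array(s['joints']),'F',np.array(s['contact_force']));print('axes',M.T.round(3).tolist())
for a in sys.argv[1:]:
    t=np.array(eval(a));d=M.T@(t-p)*1000;print(a,d,np.linalg.norm(d));p=t
E
python3 tgt.py "(.70,.08,.42)" "(.45,.16,.42)" "(.45,.16,.105)"
```

```text
4.9 [1.15 0.05 0.37] [-177.46  -31.57   -5.76] J [ 14.44  55.75  71.62   8.26 -75.28  70.61] F [ 0.68 -0.37 -0.41]
axes [[0.848, -0.085, 0.524], [-0.077, -0.996, -0.038], [0.525, -0.008, -0.851]]
(.70,.08,.42) [-359.15   -0.55 -280.87] 455.9346438051086
(.45,.16,.42) [-218.77  -60.43 -131.87] 262.4880949681337
(.45,.16,.105) [-164.91   11.91  268.12] 314.99999999999994
```

>>> step_arm:
  commands:
    - [[-40,0,-31],0]
    - [[-40,0,-31],0]
    - [[-40,0,-31],0]
    - [[-40,0,-31],0]
    - [[-40,0,-31],0]
    - [[-40,0,-31],0]
    - [[-40,0,-31],0]
    - [[-40,0,-31],0]
    - [[-40,0,-31],0]

```text
time_s: 6.02
tcp_pos: [0.716, 0.0795, 0.4192]
eef_rot: [-177.5, -31.6, -5.8]
contact_force: [-0.0, 1.3, 0.9]
gripper_width: 0.0236
```

```bash
python3 tgt.py "(.45,.16,.42)" "(.45,.16,.105)"
```

```text
6.025 [0.72 0.08 0.42] [-177.46  -31.6    -5.81] J [ 29.12   2.62 -12.91  20.67 -48.26  45.53] F [-0.03  1.25  0.93]
axes [[0.847, -0.086, 0.524], [-0.078, -0.996, -0.038], [0.525, -0.009, -0.851]]
(.45,.16,.42) [-231.91  -59.51 -141.08] 277.90218236270914
(.45,.16,.105) [-165.06   11.88  268.03] 314.9999999999999
```

>>> step_arm:
  commands:
    - [[-46,-12,-28],0]
    - [[-46,-12,-28],0]
    - [[-46,-12,-28],0]

```text
time_s: 6.4
tcp_pos: [0.5579, 0.1278, 0.4198]
eef_rot: [-177.4, -31.6, -5.9]
contact_force: [-0.0, 1.7, 0.4]
gripper_width: 0.0237
```

```bash
python3 tgt.py "(.45,.16,.42)" "(.45,.16,.105)"
```

```text
6.4 [0.56 0.13 0.42] [-177.44  -31.63   -5.86] J [ 46.25 -12.2  -28.88  28.45 -54.12  25.63] F [-0.04  1.75  0.44]
axes [[0.847, -0.087, 0.524], [-0.079, -0.996, -0.038], [0.526, -0.009, -0.851]]
(.45,.16,.42) [-94.03 -23.6  -57.21] 112.5734273593814
(.45,.16,.105) [-165.2    11.96  267.94] 315.0
```

>>> step_arm:
  commands:
    - [[-31,-8,-19],0]
    - [[-31,-8,-19],0]
    - [[-31,-8,-19],0]

```text
time_s: 6.78
tcp_pos: [0.4515, 0.1601, 0.4205]
eef_rot: [-177.4, -31.6, -5.9]
contact_force: [-0.8, 1.1, 0.2]
gripper_width: 0.0237
```

```bash
python3 tgt.py "(.45,.16,.3)" "(.45,.16,.105)"
python3 - <<'E'
from plant import imaging
import cv2
c=imaging.capture('scene');cv2.imwrite('pics/s1.png',c['img'][:,:,::-1])
E
```

```text
6.775 [0.45 0.16 0.42] [-177.41  -31.63   -5.86] J [ 65.6  -21.57 -35.88  31.98 -65.6    8.37] F [-0.83  1.11  0.19]
axes [[0.847, -0.087, 0.524], [-0.079, -0.996, -0.038], [0.526, -0.009, -0.851]]
(.45,.16,.3) [-64.45   4.85 101.74] 120.5336912345327
(.45,.16,.105) [-102.26    7.49  165.87] 195.00000000000006
```

View pics/s1.png

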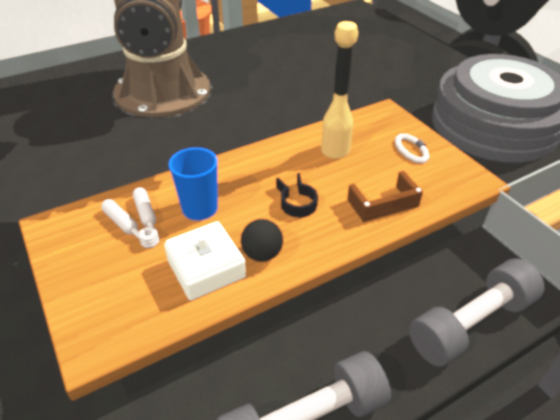

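>>> step_arm:
  commands:
    - [[-22,2,34],0]
    - [[-22,2,34],0]
    - [[-22,2,34],0]
    - [[-25,2,41],0]
    - [[-25,2,41],0]

```text
time_s: 7.45
tcp_pos: [0.4593, 0.166, 0.223]
eef_rot: [-177.9, -30.0, -5.8]
contact_force: [0.1, -0.7, -0.2]
gripper_width: 0.0239
```

```bash
python3 tgt.py "(.45,.16,.105)"
python3 - <<'E'
from plant import imaging
import cv2
for n in('scene','top'):
  c=imaging.capture(n);cv2.imwrite(f'pics/{n}2.png',c['img'][:,:,::-1])
E
```

```text
7.45 [0.46 0.17 0.22] [-177.88  -29.97   -5.78] J [ 57.18 -12.67 -58.28  45.54 -36.83  -7.81] F [ 0.14 -0.66 -0.17]
axes [[0.862, -0.087, 0.5], [-0.082, -0.996, -0.032], [0.5, -0.013, -0.866]]
(.45,.16,.105) [-66.45  10.48  97.52] 118.47406941120579
```

View pics/scene2.png

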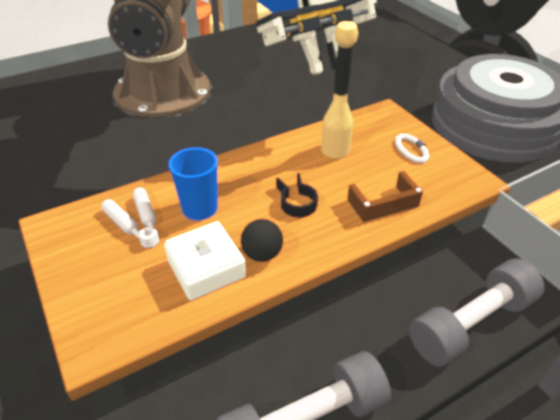

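View pics/top2.png

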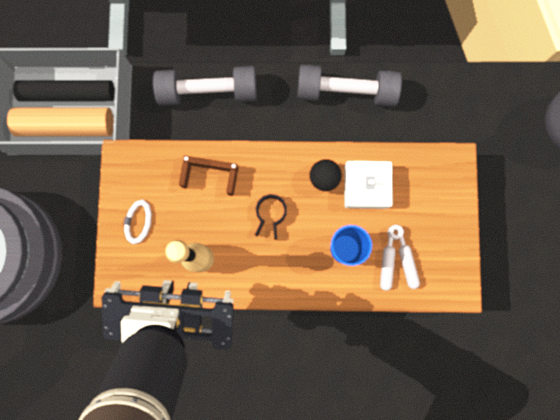

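```bash
python3 tgt.py "(.464,.1625,.165)"
```

```text
7.55 [0.46 0.17 0.22] [-178.21  -29.84   -5.7 ] J [ 57.13 -12.41 -58.24  45.47 -36.92  -7.74] F [-0.83 -0.59  0.97]
axes [[0.863, -0.086, 0.498], [-0.084, -0.996, -0.027], [0.498, -0.018, -0.867]]
(.464,.1625,.165) [-24.05   3.85  51.11] 56.61433354538942
```

>>> step_arm:
  commands:
    - [[-12,2,26],0]
    - [[-12,2,26],0]

```text
time_s: 7.8
tcp_pos: [0.4761, 0.1709, 0.1915]
eef_rot: [-178.7, -27.9, -5.7]
contact_force: [-0.2, 0.1, -0.9]
gripper_width: 0.0234
```

```bash
python3 tgt.py "(.464,.1625,.135)"
```

```text
7.8 [0.48 0.17 0.19] [-178.74  -27.86   -5.67] J [ 52.83  -7.47 -58.21  47.4  -31.71  -7.6 ] F [-0.18  0.13 -0.88]
axes [[0.88, -0.087, 0.467], [-0.089, -0.996, -0.02], [0.467, -0.024, -0.884]]
(.464,.1625,.135) [-36.33  10.58  44.53] 58.434134766740165
```

>>> step_arm:
  commands:
    - [[-30,6,15],0]
    - [[-25,5,22],0]

```text
time_s: 8.05
tcp_pos: [0.4599, 0.1761, 0.1665]
eef_rot: [-179.7, -24.9, -5.6]
contact_force: [0.6, 0.2, 0.6]
gripper_width: 0.0236
```

```bash
python3 tgt.py "(.464,.1625,.12)"
```

```text
8.05 [0.46 0.18 0.17] [-179.74  -24.92   -5.63] J [ 55.2   -5.58 -58.22  43.6  -32.02  -7.22] F [0.64 0.18 0.57]
axes [[0.903, -0.089, 0.421], [-0.096, -0.995, -0.004], [0.42, -0.037, -0.907]]
(.464,.1625,.12) [-14.68  13.36  44.4 ] 48.63834211387427
```

>>> step_arm:
  commands:
    - [[-13,7,22],0]
    - [[-13,7,22],0]

```text
time_s: 8.3
tcp_pos: [0.467, 0.1721, 0.1391]
eef_rot: [179.5, -22.7, -5.6]
contact_force: [-0.3, -0.6, -0.5]
gripper_width: 0.0237
```

```bash
python3 tgt.py "(.464,.1625,.108)"
```

```text
8.3 [0.47 0.17 0.14] [179.53 -22.67  -5.59] J [ 52.25  -1.94 -58.21  43.59 -28.66  -5.74] F [-0.33 -0.6  -0.46]
axes [[0.918, -0.09, 0.386], [-0.101, -0.995, 0.008], [0.383, -0.046, -0.923]]
(.464,.1625,.108) [-13.91   9.63  27.96] 32.67909849266852
```

>>> step_arm:
  commands:
    - [[-9,6,13],0]
    - [[-9,6,13],0]

```text
time_s: 8.55
tcp_pos: [0.468, 0.1657, 0.1238]
eef_rot: [179.1, -21.2, -5.7]
contact_force: [-0.5, -0.3, 1.1]
gripper_width: 0.0236
```

```bash
python3 tgt.py "(.481,.1607,.112)"
python3 - <<'E'
from h import *
from plant import imaging
c=imaging.capture('wrist');np.savez('w1.npz',**c);cv2.imwrite('pics/w1.png',c['img'][:,:,::-1])
c=imaging.capture('scene');cv2.imwrite('pics/s3.png',cv2.resize(c['img'][0:260,240:500,::-1],None,fx=2.3,fy=2.3,interpolation=cv2.INTER_CUBIC))
E
```

```text
8.55 [0.47 0.17 0.12] [179.06 -21.2   -5.67] J [ 50.86  -0.22 -58.22  42.72 -27.25  -4.28] F [-0.54 -0.28  1.05]
axes [[0.928, -0.092, 0.362], [-0.105, -0.994, 0.015], [0.358, -0.052, -0.932]]
(.481,.1607,.112) [ 8.25  3.45 15.91] 18.24777054218279
```

View pics/s3.png

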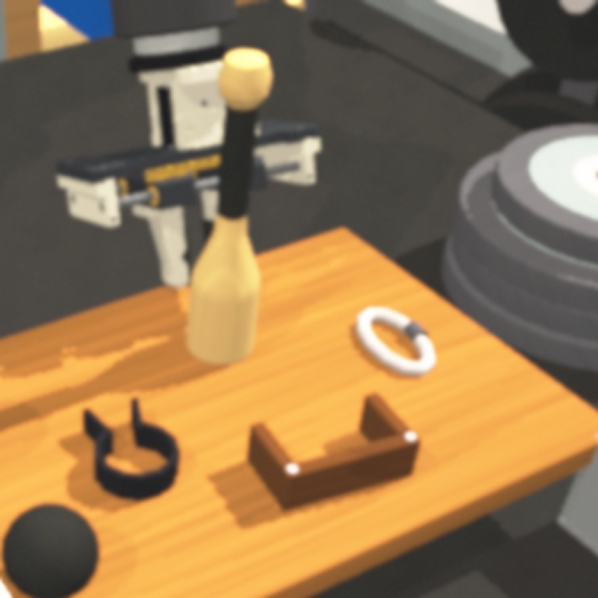

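View pics/w1.png

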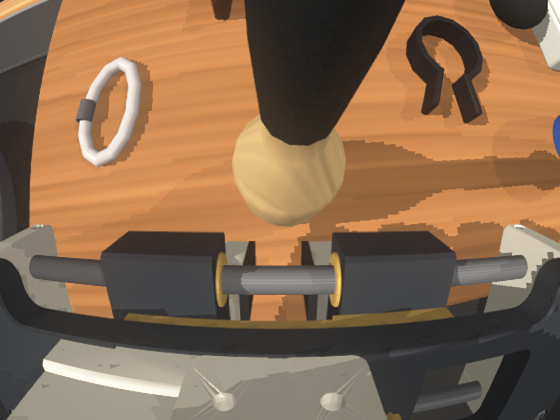

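Run:
```python
from h import *
from plant import r
from scipy.spatial.transform import Rotation as R
np.set_printoptions(precision=1,suppress=True)
s=r.get_state();M=R.from_euler('xyz',s['eef_rot'],degrees=True).as_matrix();p=np.array(s['tcp_pos'])
T=wcloud(np.load('w1.npz'));W=T@M.T+p
for v in (20,60,100,130,160,190,210,220): print(v,T[v,285]*1000,W[v,285]*1000)
k=W[90:225,230:350].reshape(-1,3)
q=k[(k[:,2]>.10)&(k[:,2]<.146)];f=fitcircle(q[:,:2],.027);print(len(q),f.x*1000,abs(f.fun).mean()*1000)
q=W[:140,240:400].reshape(-1,3);q=q[(q[:,2]>.2)&(q[:,2]<.28)&(q[:,0]<.54)];f=fitcircle(q[:,:2],.012);print(len(q),f.x*1000,abs(f.fun).mean()*1000)
# carriages
g=T.reshape(-1,3);g=g[(g[:,0]>.03)&(abs(g[:,1])<.05)&(g[:,2]<-.05)&(g[:,0]<.045)]
print(len(g),g.min(0)*1000,g.max(0)*1000)
for yy in range(0,60,5):
  q=g[(abs(g[:,1])*1000>=yy)&(abs(g[:,1])*1000<yy+5)]
  if len(q):print(yy,q.min(0)*1000,q.max(0)*1000)
```

```text
20 [nan nan nan] [nan nan nan]
60 [nan nan nan] [nan nan nan]
100 [ 73.3   0.1 -95.2] [501.7 163.7 238.9]
130 [ 67.2   0.5 -77.2] [502.5 162.9 219.9]
160 [ 57.    1.  -53.3] [501.6 162.  194. ]
190 [ 44.1   1.4 -38.3] [494.9 162.  175.3]
210 [ 33.1   1.7 -26.3] [488.9 162.1 160.1]
220 [ 24.1   2.1 -11. ] [486.  161.8 142.6]
319 [512.5 157.4] 0.13215987925742348
5822 [512.4 157.4] 0.29382088004908063
14461 [ 30.  -48.  -91.7] [ 39.5  50.  -68.3]
0 [ 30.   -5.  -84.2] [ 32.5   5.  -76.7]
5 [ 30.  -10.  -84.4] [ 32.5  10.  -77.4]
10 [ 30.  -14.9 -91. ] [ 39.1  15.  -69.4]
15 [ 30.  -20.  -91.4] [ 39.5  20.  -68.3]
20 [ 30.  -25.  -91.1] [ 39.3  25.  -69.7]
25 [ 30.  -30.  -91.7] [ 39.3  30.  -70.6]
30 [ 30.  -35.  -91.3] [ 39.3  35.  -70.5]
35 [ 30.  -40.  -91.4] [ 39.2  40.  -70.3]
40 [ 30.  -45.  -91.5] [ 39.2  45.  -70.5]
45 [ 30.  -48.  -90.5] [ 38.9  50.  -70.2]
```

>>> step_arm:
  commands:
    - [[-3,2,5],0]
    - [[-2,2,5],0]
    - [[0,0,0],0]

```text
time_s: 9.02
tcp_pos: [0.4695, 0.1641, 0.1184]
eef_rot: [179.0, -20.8, -5.7]
contact_force: [-0.2, 0.5, -0.6]
gripper_width: 0.0237
```

```bash
python3 tgt.py "(.4797,.1608,.112)" "(.63,.1454,.112)"
```

```text
9.025 [0.47 0.16 0.12] [178.96 -20.76  -5.66] J [ 50.2    0.48 -58.22  42.72 -26.57  -3.86] F [-0.17  0.45 -0.63]
axes [[0.931, -0.092, 0.354], [-0.105, -0.994, 0.017], [0.351, -0.053, -0.935]]
(.4797,.1608,.112) [7.54 2.06 9.78] 12.519796982307383
(.63,.1454,.112) [141.28  -0.46  53.55] 151.0868955270443
```

>>> step_arm:
  commands:
    - [[3,1.5,6],0]
    - [[3,1,5],0]
    - [[2,0,1],0]

```text
time_s: 9.4
tcp_pos: [0.4817, 0.1602, 0.111]
eef_rot: [178.9, -20.6, -5.7]
contact_force: [-3.4, -0.6, 2.3]
gripper_width: 0.0238
```

```bash
python3 tgt.py "(.4797,.1608,.112)" "(.63,.1454,.112)"
```

```text
9.4 [0.48 0.16 0.11] [178.88 -20.59  -5.68] J [ 47.52   2.11 -58.08  44.73 -24.63  -3.63] F [-3.4  -0.6   2.26]
axes [[0.932, -0.093, 0.352], [-0.106, -0.994, 0.018], [0.348, -0.054, -0.936]]
(.4797,.1608,.112) [-1.62 -0.37 -1.66] 2.345691634406027
(.63,.1454,.112) [141.43  -0.59  53.14] 151.08689552704428
```

>>> step_arm:
  commands:
    - [[4,0,1.5],0]
    - [[6,0,2.2],0]
    - [[7.5,0,2.8],0]
    - [[7.5,0,2.8],0]
    - [[7.5,0,2.8],0]
    - [[7.5,0,2.8],0]
    - [[5,0,1.9],0]

```text
time_s: 10.28
tcp_pos: [0.53, 0.1556, 0.1116]
eef_rot: [178.9, -20.6, -5.7]
contact_force: [-1.1, 0.9, -0.8]
gripper_width: 0.0238
```

```bash
cat > wl.py <<'E'
import sys
from h import *
from plant import r,imaging
from scipy.spatial.transform import Rotation as R
np.set_printoptions(precision=1,suppress=True)
s=r.get_state();M=R.from_euler('xyz',s['eef_rot'],degrees=True).as_matrix();p=np.array(s['tcp_pos'])
c=imaging.capture('wrist');cv2.imwrite(f'pics/{sys.argv[1]}.png',c['img'][:,:,::-1])
T=wcloud(c);W=T@M.T+p;np.save(sys.argv[1]+'.npy',W)
tx=(T[...,0]>.02)
for nm,lo,hi,rad in(('foot',.10,.146,.027),('handle',.2,.28,.012)):
    m=(W[...,2]>lo)&(W[...,2]<hi)&(np.hypot(W[...,0]-p[0]-.037,W[...,1]-p[1]+.004)<.045)&~((T[...,0]<.042)&(T[...,2]<-.06))&(T[...,0]>.013)
    q=W[m];
    if len(q)>20:f=fitcircle(q[:,:2],rad);print(nm,len(q),f.x*1000,abs(f.fun).mean()*1000)
E
python3 wl.py w2; python3 tgt.py "(.63,.1454,.112)"
```

```text
handle 2559 [563.  153.2] 0.21198559881494292
10.325 [0.53 0.16 0.11] [178.93 -20.63  -5.67] J [ 42.29   6.01 -53.47  43.99 -23.25   2.15] F [-0.58 -0.61  0.31]
axes [[0.931, -0.092, 0.352], [-0.105, -0.994, 0.018], [0.349, -0.053, -0.936]]
(.63,.1454,.112) [93.92 -0.15 34.97] 100.21897308776839
```

View pics/w2.png

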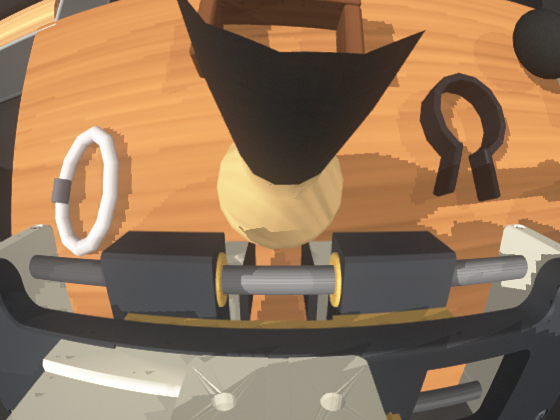

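Wrist view after the first 50 mm: the club's foot is seated between the fingers at (282,200). The carabiner and clip are untouched on either side, and the stall lies dead ahead at the top (about 200–360 px). The club is upright at (0.563, 0.153), so I'll carry on.

>>> step_arm:
  commands:
    - [[5,0,1.9],0]
    - [[7.5,0,2.8],0]
    - [[7.5,0,2.8],0]
    - [[7.5,0,2.8],0]
    - [[7.5,0,2.8],0]
    - [[7.5,0,2.8],0]
    - [[7.5,0,2.8],0]
    - [[7.5,0,2.8],0]
    - [[7.5,0,2.8],0]
    - [[5,0,1.9],0]

```text
time_s: 11.58
tcp_pos: [0.6043, 0.1478, 0.1118]
eef_rot: [178.9, -20.6, -5.7]
contact_force: [-2.3, -0.7, -0.2]
gripper_width: 0.0239
```

```bash
python3 wl.py w3; python3 tgt.py "(.63,.1454,.112)"
python3 - <<'E'
from h import *
from plant import imaging
c=imaging.capture('scene');np.savez('s4.npz',**c);cv2.imwrite('pics/s4.png',cv2.resize(c['img'][0:260,240:500,::-1],None,fx=2.3,fy=2.3,interpolation=cv2.INTER_CUBIC))
c=imaging.capture('top');np.savez('t4.npz',**c);cv2.imwrite('pics/t4.png',cv2.resize(c['img'][130:310,90:310,::-1],None,fx=3.3,fy=3.3,interpolation=cv2.INTER_CUBIC))
E
```

```text
foot 1287 [648.3 131. ] 9.09010367915196
handle 2574 [637.4 145.6] 0.21072333716088854
11.625 [0.6  0.15 0.11] [178.94 -20.64  -5.67] J [ 36.66  11.92 -45.06  39.73 -23.12  11.98] F [ 0.11 -0.36 -0.6 ]
axes [[0.931, -0.092, 0.352], [-0.105, -0.994, 0.017], [0.349, -0.053, -0.936]]
(.63,.1454,.112) [23.85 -0.11  8.79] 25.418294300898086
```

View pics/s4.png

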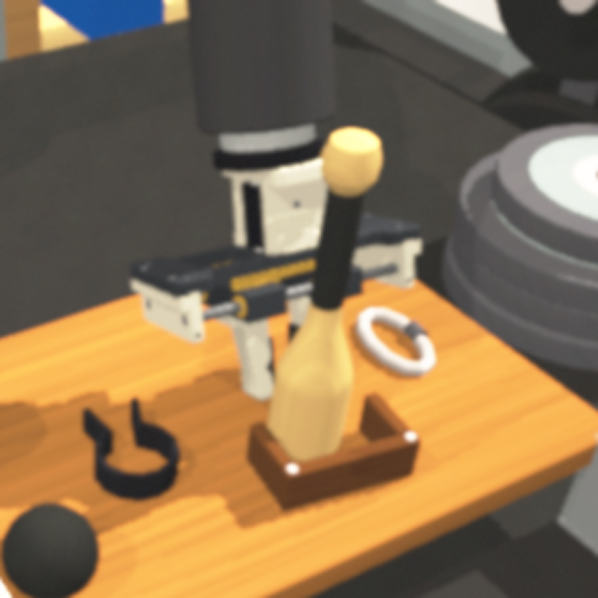

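View pics/t4.png

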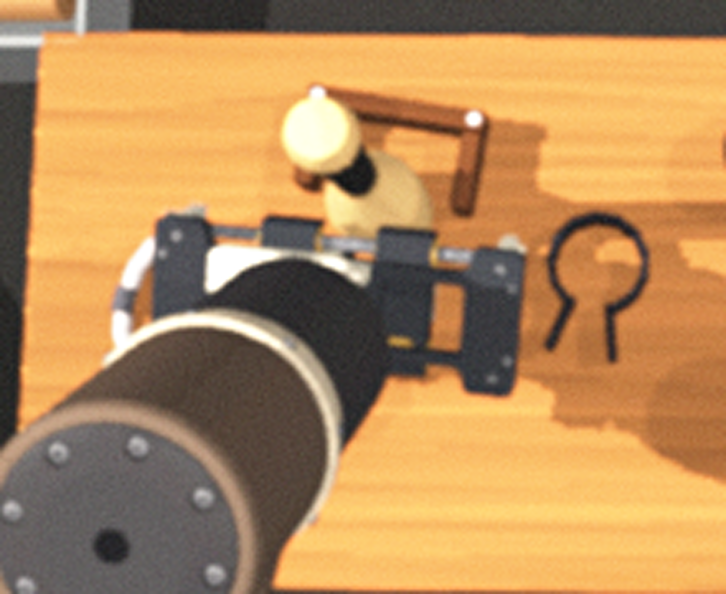

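Scene view: the foot is inside the stall mouth at (310,430). Top view: the gripper clears the carabiner and the clip. I'll check the upright angle in depth before the last 25 mm.

```bash
cat > up.py <<'E'
import sys
from h import *
np.set_printoptions(precision=1,suppress=True)
c=np.load(sys.argv[1]);X=cloud(c).reshape(-1,3);cx,cy=float(sys.argv[2]),float(sys.argv[3])
X=X[np.hypot(X[:,0]-cx,X[:,1]-cy)<.045]
for lo,hi,rad in((.2,.225,.0122),(.225,.25,.0122),(.25,.275,.0122),(.3,.335,.018)):
    q=X[(X[:,2]>lo)&(X[:,2]<hi)&(X[:,0]>cx-.02)]
    if len(q)>10:f=fitcircle(q[:,:2],rad);print(lo,len(q),f.x*1000,abs(f.fun).mean()*1000)
E
python3 up.py s4.npz .637 .1456; echo; python3 up.py scene0.npz .5125 .1574
```

```text
0.2 208 [638.9 146.5] 1.0295643369122678
0.225 231 [639.4 145.8] 0.7403207761132693
0.25 265 [639.8 145.7] 0.6885951048748619
0.3 585 [638.5 147.5] 3.017117487895675

0.2 180 [513.5 158.3] 0.8818641456730746
0.225 201 [514.2 157.8] 0.8366637123568889
0.25 219 [514.2 157.5] 0.8216103641496127
0.3 467 [512.4 159.1] 2.7688289390277605
```

Upright, with the same slice pattern as at the start. Now the final slow push.

>>> step_arm:
  commands:
    - [[4,0,1.5],0]
    - [[4,0,1.5],0]
    - [[4,0,1.5],0]
    - [[4,0,1.5],0]
    - [[3,0,1.1],0]

```text
time_s: 12.35
tcp_pos: [0.6242, 0.1457, 0.1118]
eef_rot: [178.9, -20.6, -5.7]
contact_force: [-1.9, 0.6, 0.7]
gripper_width: 0.0238
```

>>> step_arm:
  commands:
    - [[2,0,0.7],0]
    - [[1.5,0,0.6],0]

```text
time_s: 12.6
tcp_pos: [0.6278, 0.1453, 0.1118]
eef_rot: [178.9, -20.6, -5.7]
contact_force: [-1.8, 0.8, 0.3]
gripper_width: 0.0234
```

>>> step_arm:
  commands:
    - [[1.5,0,0.6],0]

```text
time_s: 12.72
tcp_pos: [0.6293, 0.1452, 0.1118]
eef_rot: [178.9, -20.6, -5.7]
contact_force: [-1.6, 0.8, 0.2]
gripper_width: 0.0234
```

>>> step_arm:
  commands:
    - [[1.5,0,0.6],0]

```text
time_s: 12.85
tcp_pos: [0.6304, 0.1447, 0.1115]
eef_rot: [178.9, -20.6, -5.7]
contact_force: [-10.8, 2.1, 3.7]
gripper_width: 0.0236
```

```bash
python3 wl.py w4; python3 tgt.py;python3 - <<'E'
from h import *
from plant import imaging
c=imaging.capture('scene');np.savez('s5.npz',**c);cv2.imwrite('pics/s5.png',cv2.resize(c['img'][90:260,300:480,::-1],None,fx=3.3,fy=3.3,interpolation=cv2.INTER_CUBIC))
E
python3 up.py s5.npz .663 .142
```

```text
foot 2976 [669.3 129.9] 13.855197567680872
handle 2141 [662.2 142.8] 0.2322796817640575
12.9 [0.63 0.14 0.11] [178.89 -20.58  -5.65] J [ 35.13  13.98 -41.76  37.56 -23.61  15.74] F [-8.99  2.13  4.66]
axes [[0.932, -0.092, 0.352], [-0.105, -0.994, 0.018], [0.348, -0.054, -0.936]]
0.2 216 [663.  143.6] 1.4483404803036923
0.225 243 [663.5 142.9] 0.6925462285089443
0.25 270 [663.7 143. ] 0.7267753321412556
0.3 612 [661.7 144.7] 2.9885728549640835
```

View pics/s5.png

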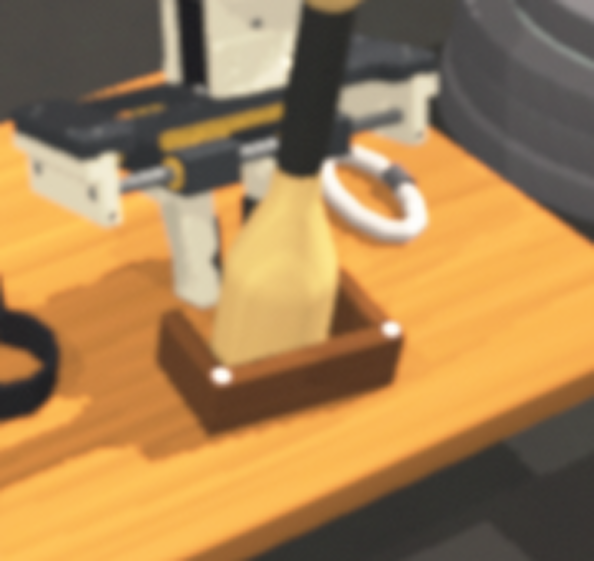

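The force jumped to 11 N exactly at the expected stall position, so the club is against the back wall. I'll back the hand away horizontally, then up.

>>> step_arm:
  commands:
    - [[-2,0,-0.8],0]
    - [[-5,0,-1.9],0]
    - [[-10,0,-3.8],0]
    - [[-15,0,-5.6],0]
    - [[-19,0,-7],0]
    - [[-19,0,-7],0]
    - [[0,0,-40],0]
    - [[0,0,-50],0]
    - [[-10,0,-50],0]
    - [[0,0,0],0]
    - [[0,0,0],0]

```text
time_s: 14.32
tcp_pos: [0.498, 0.1612, 0.239]
eef_rot: [179.0, -20.6, -5.6]
contact_force: [-0.8, -0.1, -1.0]
gripper_width: 0.0238
```

```bash
python3 wl.py w5; python3 tgt.py;python3 - <<'E'
from h import *
from plant import imaging
np.set_printoptions(precision=1,suppress=True)
for n in('scene','top'):
  c=imaging.capture(n);np.savez(n+'6.npz',**c);cv2.imwrite(f'pics/{n}6.png',c['img'][:,:,::-1])
W=np.load('w5.npy').reshape(-1,3);W=W[~np.isnan(W[:,0])]
q=W[(W[:,2]>.135)&(W[:,2]<.146)&(np.hypot(W[:,0]-.662,W[:,1]-.142)<.04)]
if len(q)>10:f=fitcircle(q[:,:2],.027);print('foot',len(q),f.x*1000,abs(f.fun).mean()*1000)
q=W[(W[:,2]>.2)&(W[:,2]<.28)&(np.hypot(W[:,0]-.662,W[:,1]-.142)<.04)]
if len(q)>10:f=fitcircle(q[:,:2],.0122);print('handle',len(q),f.x*1000,abs(f.fun).mean()*1000)
E
python3 up.py scene6.npz .663 .142
```

```text
14.375 [0.5  0.16 0.24] [178.89 -20.6   -5.64] J [ 51.48  -5.08 -40.94  25.   -46.38  16.51] F [ 0.04 -0.22 -0.16]
axes [[0.932, -0.092, 0.352], [-0.105, -0.994, 0.018], [0.348, -0.054, -0.936]]
foot 269 [661.9 142.9] 0.2913276585247229
handle 1412 [662.2 142.9] 0.48365714260903137
0.2 220 [662.8 143.7] 0.6984317428697896
0.225 240 [663.4 143.1] 0.7111310219630173
0.25 267 [663.4 142.9] 0.6634078230122477
0.3 609 [661.6 144.6] 2.9577501694826553
```

View pics/scene6.png

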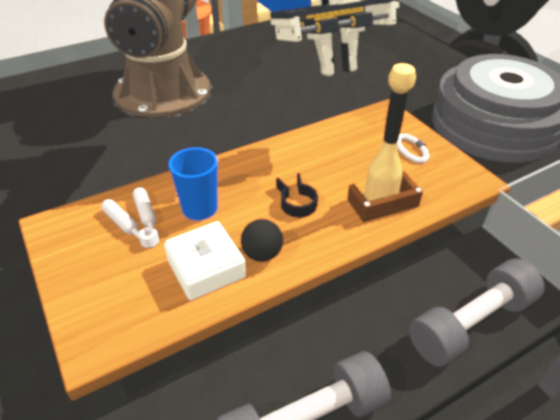

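View pics/w5.png

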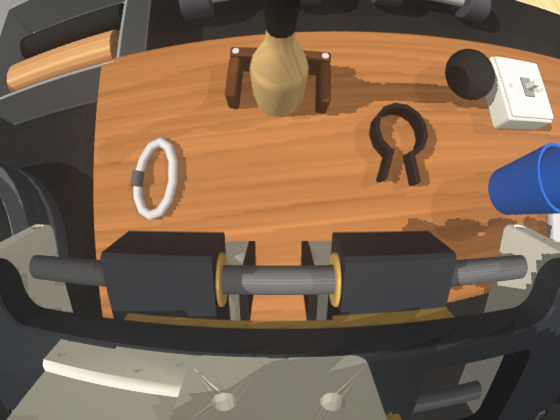

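Both views show the club upright inside the stall, at (385,185) in the scene view and (278,75) in the wrist view. The other things are in their original places and the hand is clear.

```bash
python3 -c "
from plant import close_job
print(close_job())"
```

```text
the job is handed in; nothing more can be done
None
```

The club is in the stall, upright and against the back wall, with the hand clear. I handed the job in at about 14.5 s of the 32 s allowed; no verdict was reported.

**How it was done:**
- **Leaning the tool:** with the tool straight down, the gripper's body would have met the handle before the fingers reached the foot. I pushed against the arm's reach limit, well above the board, until the tool leaned. It leaned as much as 32°, and about 21° was left at contact.
- **The push:** the fingers, 24 mm apart, cradled the foot about 25 mm above the board. I slid the club about 150 mm at roughly 60 mm/s, slower at the end. The push force stayed around 2 to 3 N until it jumped to about 11 N, where I took the club to have met the back wall.

**Last checks after backing off:**
- **Club:** its foot is at (0.662, 0.143) and its handle agrees within 0.5 mm, so it stands upright and did not move when released. My estimate of the stall's origin is (0.663, 0.142).
- **Robot:** contact force is about zero.
- **Other things:** the toggle, cup, grip trainer, clip, carabiner and ball look unmoved in the pictures. I did not measure them again in depth.

**What disagreed:**
- The two fixed cameras placed the stall about 4 mm apart in x, so the force jump was what confirmed the back wall.
- My automatic foot fit failed during the push because the stall walls got into it. I used the handle fit there instead, and a clean foot fit at the end agreed with it.
- Joint 3 sat at its limit of −58.3° during the descent, and the arm held it there.

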